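# Load the thick flow cell into the reader and latch its tray

### The job

Take the thicker of the two pale resin flow cells and stand it upright, ports up and fully down, in the one slot of the reader's drawn-out tray that matches its thickness. Then push the tray in until its push-push latch catches, let go, and make sure it stays latched in, with the cell still seated. Leave the thin cell and the other things on the bench where they are.

Things in the scene. Friction and masses are not known exactly. Their poses are not given: they have to be found in the camera images.
- thick_cell_center (a point): centre of the thick flow cell: pale yellow resin block 64 mm long (its x), 12 mm thick (y), 60 mm tall (z), standing loose on its long edge on the bench, about 55 g; two tube ports 8 mm tall, 7 mm across, on its top edge 22 mm either side of the middle (ends alike). The point is half-way up, 30 mm above its underside. A slot encloses only its lowest 10 mm: grip it across its thickness, by the upper half
- thin_cell_center (a point): centre of the thin flow cell: the same shape and colour, but 6.5 mm thick; it is not wanted and stays where it stands. The two cells stand left and right of the dock, in either order
- slot_a (a point): one of the three parallel straight slots in the tray's dark grey rack, the one nearest the tray's +y side: 15 mm wide, 75 mm long, 10 mm deep, open only upwards, its long upper edges bevelled by 2 mm. The point is the middle of the slot's floor, 16 mm above the bench; its x runs along the slot and along the tray's way into the dock, z is up
- slot_b (a point): one of the three parallel straight slots in the tray's dark grey rack, the middle one: 24 mm wide, 75 mm long, 10 mm deep, open only upwards, its long upper edges bevelled by 2 mm. The point is the middle of the slot's floor, 16 mm above the bench; its x runs along the slot and along the tray's way into the dock, z is up
- slot_c (a point): one of the three parallel straight slots in the tray's dark grey rack, the one nearest the tray's -y side: 9 mm wide, 75 mm long, 10 mm deep, open only upwards, its long upper edges bevelled by 2 mm. The point is the middle of the slot's floor, 16 mm above the bench; its x runs along the slot and along the tray's way into the dock, z is up
- tray_front (a point): middle of the flat front face of the tray's front panel, which faces the robot: panel 90 mm wide, 8 mm thick, from 11 to 45 mm above the bench; this point is 31 mm above the bench. The frame's x points into the dock, the way to push. The slots begin 45 mm behind the face
- tray (a joint): travel of the tray into the dock, m: starts at 0 (out) to 0.016; friction 1.2 N; from 0.020 a spring pushes back, 3 to 7.5 N; hard stop at 0.056. Push-push latch: pressed right to the stop and let go, it springs back a little and rests latched at about 0.050. Pressed less far, or to the stop a second time, it springs out to about 0.019 and can be pressed anew
- dock: fixed white dock of the reader; its 10 mm thick base plate (124 mm wide) lies under the tray and reaches 5 mm beyond the drawn-out tray's front; rails 34 mm high and 100 mm apart stand beside the way in, and a 62 mm high housing behind it. Latched, the tray's front face is flush with the rails' front ends. Origin on the bench, 65 mm behind the fully drawn-out front face; x points into the dock
- bottle: amber bottle, 54 mm across and 110 mm tall, on the left; origin under its middle
- syringe: empty syringe without needle, about 125 mm long, lying on the far left; origin on the bench under its middle
- dish: open white dish, 56 mm across and 16 mm tall, on the far right; origin under its middle
- tweezers: flat steel tweezers 115 mm long, 9 mm wide and 6 mm high, lying to the right of the dock; origin under their middle
- micro_tube: small white capped tube 42 mm long, 13 mm across, lying on the far right; origin on the bench under its middle

How it is judged:
By the outcome, as a careful person would: the job done as asked, in the order asked, and still so for the second after the job is handed in, with the robot touching nothing.
It also fails if it takes over 51 s, if anything falls off the work surface, if the arm or the gripper's body presses on something with over 40 N, if the wrist force passes 120 N, or if a joint passes its speed limit or range.

### The arm

A 6-joint arm with a two-finger parallel gripper is mounted at the origin on the work surface. World frame = base frame: x ahead of the robot, y to its left, z up, the work surface at z = 0. Lengths are in m, angles in rad, forces in N, time in s.
With the tool pointing down it reaches from about 0.25 to 0.725 m from the base axis. Payload 9.7 kg.
Tool frame: the origin (TCP) lies at the very end of the fingers, on their centre line; the grasp point (between the pads) lies 19 mm behind it; x points along the fingers, z is the direction in which the jaws open and shut, and the axes are right-handed (so a half turn about x gives the same grasp; the last joint's range is limited). The gripper opens to 85 mm and grips with 20 to 120 N. Pads are 22 mm wide; open, the fingers measure 114 mm over their backs; the gripper's body (76 mm by 85 mm) begins 54 mm behind the grasp point. The pads swing forward as they close: fully open they stand 13 mm farther back than shut.
Start: joints at [1.341, 0.087, 0.176, 1.66, 0, 1.571], TCP at [0.125, 0.536, 0.231] pointing down, gripper open.
Joint ranges: [-3.13, 3.13], [-0.85, 1.81], [-1.15, 1.24], [-2.2, 2.28], [-1.44, 1.52], [-3.14, 3.14]. Speed limits (rad/s): [2.22, 2.22, 2.57, 3.14, 3.14, 3.14].

### API

Orientations are given as a unit quaternion [x, y, z, w].
In Python, from rig import env gives the robot as it stands.
- The arm moves only by the tool play_rows, never from a script. Its argument "plan" is text: rows parted by semicolons, each of 5 numbers parted by spaces: the finger opening in mm, from 0 to 85.4, then the shift along the tool's x, y, z in mm, then the turn about the tool's x in rad. In form: fingers dx dy dz turn; .... A call has exactly 5 rows; each row shifts and turns the pose as measured when the row begins, along the tool's axes as they then stand; what a row does not reach is not made up. A row lasts 1/8 s, in which the tool goes at most 62.5 mm and 10.7 degrees, less where a joint would pass 70% of its speed; a pose out of reach is approached as far as the arm can. A call is refused whole if a number of a shift passes 62.5 or a number of a turn 0.188, either way. A call with a gripper value outside its range is refused whole. The fingers move at their own pace and stop on an object; "force" is the grip in N (left out, the last holds). Time passes only in rows, so rows that do not move let the fingers close, or fill a call up. It gives the time, the measured TCP pose, the force and the opening at its end, in the units of the state.
- env.read_state(): the state, without advancing time (a new reading comes with each control period).
- env.get_image(name): name is "side" or "top" or "wrist"; returns the picture (420x560x3 uint8, red, green, blue); there is no depth.
- env.camera_params(name): a dict with "camera_matrix" (3x3 intrinsics, pixels), "world_from_camera" (4x4, takes a point from camera to world coordinates); the wrist camera has in their place "hand_eye" (4x4, takes a point from camera to tool coordinates, whose origin is the TCP and whose axes are the tool frame's). Camera axes: x right, y down, z forward; pixel columns grow to the right and rows downward; lengths in m; the calibration is good to about 2 mm. A picture is of the moment at which its call begins: read the wrist's pose just before it. camera_params takes no time and is no camera call.
- env.finish_job(): hands the job in, once; it reports no verdict.
Trained networks look in the newest picture that a camera, given by its name, has taken for a name from the list of things; names that differ only in an ending like _2 or _b are one class to them, and where a whole thing is asked for, a point or a joint stands for the part that bears it (a point fixed in the world has none). Each returns a list of dicts, best first, with "score" (0 to 1); they miss things now and then, are a little off and sometimes report something else, mostly with a low value. They report only what shows in the picture. A call takes as long as a camera call.
- env.outline_of(camera, name): "pixels" (420x560 bool, what is visible of it) and "uv" ([column, row] in pixels, amid what is visible of it).
- env.tip_of(camera, name): "uv" ([column, row] in pixels: a listed point, or the origin of a listed thing).
The state is a dict: "time": time; "qpos": joint angles; "dq": joint speeds; "joint_efforts": joint torques, N m; "tcp_pos": TCP position; "ee_rot": TCP orientation; "ft_force": force on the tool from outside, world axes, zero at the start; "wrist_torque": the same for the moment, N m; "gripper_width": finger opening in m.
Only numpy, scipy, OpenCV 4.12 (cv2) and the standard library are available. Lean on these libraries where they do the work, as an engineer would, in place of code of your own. Each camera call takes 0.05 s, during which the arm holds its last target. There are 200 camera calls.

## Working session

There is one attempt and no reset: what is moved stays moved. The work goes in short steps, Python scripts to look and compute and a tool call to move; the robot and the scene stay as the last step left them, time stands still between calls to the robot, and variables do not carry over. Pictures are saved under pics/ and viewed, about 8 in all and at most 12, crops included, and the job is handed in when it is done.

Besides the shell and the picture viewer there is one more tool, called after "Call:" in YAML: its name, and indented under it one key for each argument. play_rows: Moves the arm, as the interface text tells. Its arguments: {"type":"object","properties":{"plan":{"type":"string"},"force":{"type":"number"}},"required":["plan"]}

```bash
mkdir -p pics; cat > h.py <<'E'
from rig import env
import numpy as np, cv2
from scipy.spatial.transform import Rotation as R
def cam(n,st=None):
    p=env.camera_params(n); K=np.array(p["camera_matrix"])
    if n=="wrist":
        st=st or env.read_state(); T=np.eye(4); T[:3,:3]=R.from_quat(st["ee_rot"]).as_matrix(); T[:3,3]=st["tcp_pos"]
        W=T@np.array(p["hand_eye"])
    else: W=np.array(p["world_from_camera"])
    return K,W
def toz(K,W,uv,z):
    d=W[:3,:3]@np.linalg.solve(K,[uv[0],uv[1],1.]); o=W[:3,3]
    return o+d*(z-o[2])/d[2]
def proj(K,W,p):
    c=W[:3,:3].T@(np.asarray(p)-W[:3,3]); q=K@c; return q[:2]/q[2]
def save(n,im): cv2.imwrite("pics/"+n+".png",im[:,:,::-1])
E
python3 - <<'E'
from h import *
s=env.read_state(); print({k:np.round(v,3).tolist() for k,v in s.items()})
H={"thick_cell_center":.03,"thin_cell_center":.03,"slot_a":.016,"slot_b":.016,"slot_c":.016,"tray_front":.031,"dock":0,"bottle":0}
for c in ["top","side"]:
    save(c+"0",env.get_image(c)); K,W=cam(c); print(c,W[:3,3].round(3))
    for n,z in H.items():
        for r in env.tip_of(c,n)[:2]: print(c,n,round(r["score"],2),np.round(r["uv"],1),toz(K,W,r["uv"],z).round(4))
E
```

```text
{'time': 0.0, 'qpos': [1.341, 0.087, 0.175, 1.66, 0.0, 1.571], 'dq': [0.001, -0.001, -0.001, 0.0, -0.0, -0.001], 'joint_efforts': [-0.001, -52.039, 46.48, 0.016, -0.0, -0.0], 'tcp_pos': [0.125, 0.535, 0.231], 'ee_rot': [-0.44, 0.554, 0.439, 0.554], 'ft_force': [0.297, 0.678, 0.298], 'wrist_torque': [-0.023, -0.019, -0.032], 'gripper_width': 0.085}
top [ 0.455 -0.009  1.08 ]
top thick_cell_center 0.51 [382.2 213.4] [ 0.481  -0.2622  0.03  ]
top thin_cell_center 0.65 [185.  228.3] [0.4583 0.2248 0.03  ]
top slot_a 0.69 [271.1 184.5] [0.5619 0.0093 0.016 ]
top slot_a 0.63 [283.1 179.5] [ 0.5736 -0.0211  0.016 ]
top slot_b 0.69 [271.1 184.5] [0.5619 0.0093 0.016 ]
top slot_b 0.63 [283.1 179.5] [ 0.5736 -0.0211  0.016 ]
top slot_c 0.69 [271.1 184.5] [0.5619 0.0093 0.016 ]
top slot_c 0.63 [283.1 179.5] [ 0.5736 -0.0211  0.016 ]
top tray_front 0.55 [287.6 209.2] [ 0.4981 -0.0299  0.031 ]
top dock 0.65 [283.6 193.6] [ 0.5393 -0.0215  0.    ]
top dock 0.18 [427.5 191.8] [ 0.5332 -0.386   0.    ]
top bottle 0.76 [120.6 186.8] [0.569  0.3946 0.    ]
side [-0.166 -0.931  0.826]
side thick_cell_center 0.6 [322.6 273.6] [ 0.4771 -0.2516  0.03  ]
side thick_cell_center 0.16 [298.9 220.6] [ 0.5638 -0.0598  0.03  ]
side thin_cell_center 0.65 [205.9 186.7] [0.4587 0.2227 0.03  ]
side slot_a 0.94 [283.9 213.5] [0.5653 0.0045 0.016 ]
side slot_a 0.81 [292.1 216.1] [ 0.5752 -0.0179  0.016 ]
side slot_b 0.94 [283.9 213.5] [0.5653 0.0045 0.016 ]
side slot_b 0.81 [292.1 216.1] [ 0.5752 -0.0179  0.016 ]
side slot_c 0.94 [283.9 213.5] [0.5653 0.0045 0.016 ]
side slot_c 0.81 [292.1 216.1] [ 0.5752 -0.0179  0.016 ]
side tray_front 0.57 [265.6 224.6] [ 0.4847 -0.0248  0.031 ]
side tray_front 0.23 [286.5 215.1] [ 0.5527 -0.0226  0.031 ]
side dock 0.76 [281.6 226.9] [ 0.5374 -0.0224  0.    ]
side bottle 0.97 [209.8 163.6] [0.5624 0.3772 0.    ]
```

```bash
python3 - <<'E'
import cv2,numpy as np
t=cv2.imread("pics/top0.png")[140:270,150:430]; s=cv2.imread("pics/side0.png")[140:310,160:400]
cv2.imwrite("pics/t1.png",cv2.resize(t,None,fx=2.8,fy=2.8,interpolation=2))
cv2.imwrite("pics/s1.png",cv2.resize(s,None,fx=3.3,fy=3.3,interpolation=2))
E
```

```text
(no output)
```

View pics/t1.png

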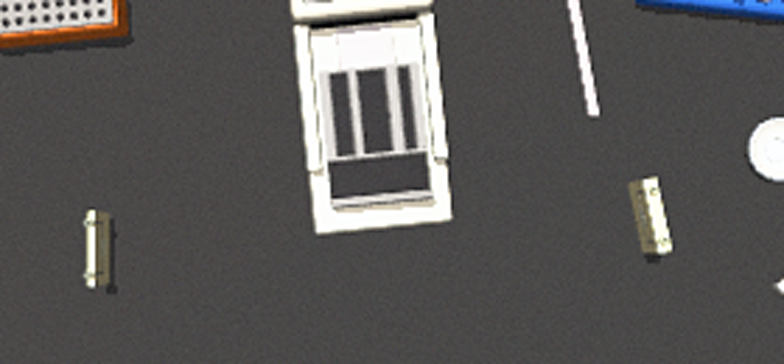

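View pics/s1.png

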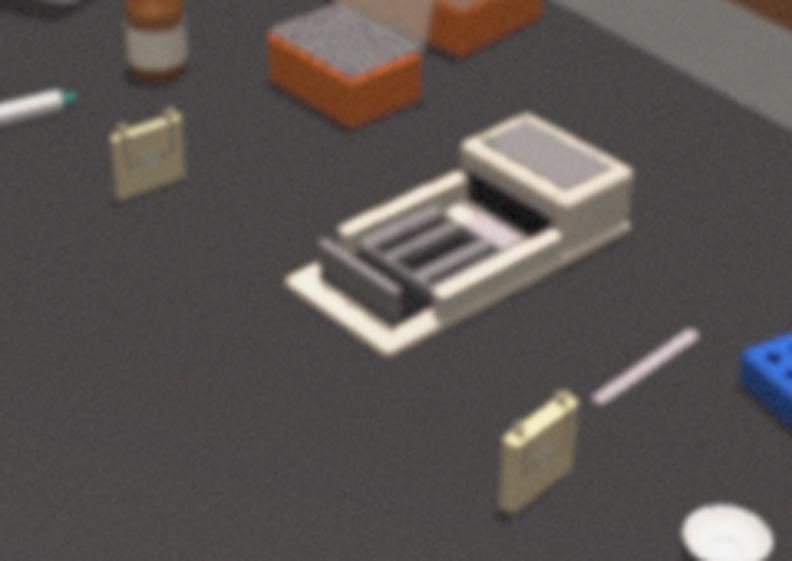

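The top view shows the two cells at crop (97,250) and (655,215). The right one (y≈-0.26) has the wider top strip, so it is the thick one. The slots run a, b, c from left to right, with the tray drawn out and the dock slightly yawed.

```bash
cat >> h.py <<'E'
def plan(p,yaw=None,step=.055,n=5):
    """print rows taking TCP to p (world) with tool z at yaw (mod pi)"""
    s=env.read_state(); M=R.from_quat(s["ee_rot"]).as_matrix(); q=np.array(s["tcp_pos"])
    cur=np.arctan2(M[1,2],M[0,2]); 
    dy=0 if yaw is None else (yaw-cur+np.pi/2)%np.pi-np.pi/2   # world yaw change
    d=np.array(p)-q; k=max(1,int(np.ceil(max(np.linalg.norm(d)/step,abs(dy)/.18)))); 
    print("t",round(s["time"],2),"tcp",q.round(4),"yaw_z",round(cur,3),"dyaw",round(dy,3),"rows",k,"toolx",M[:,0].round(3),"F",np.round(s["ft_force"],1),"w",round(s["gripper_width"],4),"q6",round(s["qpos"][5],2),round(s["qpos"][0],2))
    for i in range(min(k,n)):
        A=R.from_rotvec([0,0,dy*i/k]).as_matrix()@M
        t=A.T@(d/k)*1000; print("%.1f %.1f %.1f %.3f"%(*t,-dy/k))
E
python3 - <<'E'
from h import *
s=env.read_state();M=R.from_quat(s["ee_rot"]).as_matrix();print(M.round(3))
print(np.array(env.camera_params("wrist")["hand_eye"]).round(3))
plan([.42,-.24,.26],1.85,step=.06,n=20)
E
```

```text
[[ 0.    -0.974  0.228]
 [-0.     0.228  0.974]
 [-1.    -0.    -0.   ]]
[[ 0.    -0.316  0.949 -0.143]
 [-0.    -0.949 -0.316  0.081]
 [ 1.     0.    -0.     0.001]
 [ 0.     0.     0.     1.   ]]
t 0.9 tcp [0.1253 0.5355 0.2313] yaw_z 1.341 dyaw 0.509 rows 14 toolx [ 0. -0. -1.] F [0.6 0.5 0.5] w 0.0851 q6 1.57 1.34
-2.1 -33.1 -49.1 -0.036
-2.1 -31.3 -50.3 -0.036
-2.1 -29.5 -51.4 -0.036
-2.1 -27.6 -52.5 -0.036
-2.1 -25.6 -53.4 -0.036
-2.1 -23.7 -54.3 -0.036
-2.1 -21.7 -55.1 -0.036
-2.1 -19.7 -55.9 -0.036
-2.1 -17.6 -56.6 -0.036
-2.1 -15.6 -57.2 -0.036
-2.1 -13.5 -57.7 -0.036
-2.1 -11.4 -58.2 -0.036
-2.1 -9.2 -58.5 -0.036
-2.1 -7.1 -58.8 -0.036
```

Call:
play_rows:
  plan: "85 -2 -33 -49 -0.036;85 -2 -31 -50 -0.036;85 -2 -30 -51 -0.036;85 -2 -28 -52 -0.036;85 -2 -26 -53 -0.036"

```text
time: 1.52
tcp_pos: [0.2333, 0.2556, 0.2394]
ee_rot: [-0.491, 0.51, 0.49, 0.509]
ft_force: [1.6, -0.4, 0.3]
gripper_width: 0.085
```

Call:
play_rows:
  plan: "85 -2 -24 -54 -0.036;85 -2 -22 -55 -0.036;85 -2 -20 -56 -0.036;85 -2 -18 -57 -0.036;85 -2 -16 -57 -0.036"

```text
time: 2.15
tcp_pos: [0.3449, -0.0284, 0.252]
ee_rot: [0.538, -0.459, -0.534, -0.463]
ft_force: [1.0, 1.2, 0.5]
gripper_width: 0.085
```

```bash
python3 - <<'E'
from h import *
plan([.42,-.24,.26],1.85,step=.06,n=20)
E
```

```text
t 2.15 tcp [ 0.3449 -0.0284  0.252 ] yaw_z 1.721 dyaw 0.129 rows 4 toolx [ 0.008 -0.001 -1.   ] F [1.  1.2 0.5] w 0.085 q6 -0.23 -0.08
-1.8 -10.6 -55.1 -0.032
-1.8 -8.9 -55.4 -0.032
-1.8 -7.1 -55.7 -0.032
-1.9 -5.3 -55.9 -0.032
```

```bash
cat > det.py <<'E'
from h import *
def det(names,tag):
    st=env.read_state(); im=env.get_image("wrist"); save(tag,im); K,W=cam("wrist",st)
    for n,z in names.items():
        for r in env.tip_of("wrist",n)[:3]: print(n,round(r["score"],2),np.round(r["uv"],1),toz(K,W,r["uv"],z).round(4))
    np.savez(tag+".npz",K=K,W=W)
E
python3 - <<'E'
from det import *
det({"slot_a":.016,"tray_front":.031,"dock":0},"w1")
E
```

```text
slot_a 0.82 [236.4 338.6] [ 0.5775 -0.0481  0.016 ]
slot_a 0.59 [260.6 340.9] [ 0.5763 -0.0166  0.016 ]
slot_a 0.57 [284.4 339.3] [0.5691 0.0136 0.016 ]
tray_front 0.92 [265.  291.3] [ 0.4925 -0.0219  0.031 ]
dock 0.85 [261.9 311.6] [ 0.543  -0.0202  0.    ]
```

View pics/w1.png

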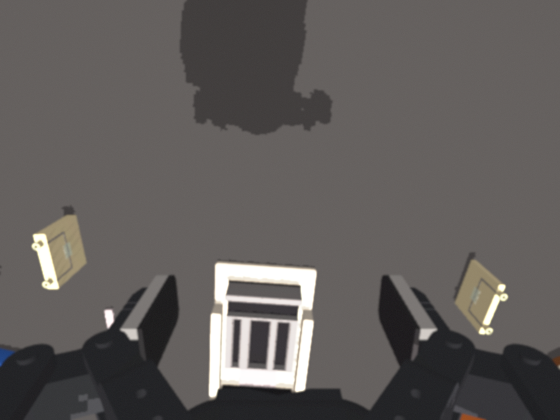

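Call:
play_rows:
  plan: "85 -2 -10 -55 -0.032;85 -2 -9 -55 -0.032;85 -2 -7 -56 -0.032;85 -2 -5 -56 -0.032;85 0 0 0 0"

```text
time: 2.98
tcp_pos: [0.4236, -0.2358, 0.2609]
ee_rot: [0.57, -0.419, -0.566, -0.423]
ft_force: [-1.0, 1.3, -0.0]
gripper_width: 0.0848
```

```bash
python3 - <<'E'
from det import *
det({"thick_cell_center":.03},"w2")
plan([.42,-.24,.26],1.85,step=.06,n=20)
E
```

```text
thick_cell_center 0.74 [246.2 200.4] [ 0.4697 -0.2591  0.03  ]
thick_cell_center 0.33 [140.  209.1] [ 0.5142 -0.3703  0.03  ]
t 3.08 tcp [ 0.4228 -0.2337  0.2619] yaw_z 1.866 dyaw -0.016 rows 1 toolx [ 0.009  0.001 -1.   ] F [0.3 0.9 0.1] w 0.0846 q6 -0.8 -0.51
1.8 4.5 -5.2 0.016
```

View pics/w2.png

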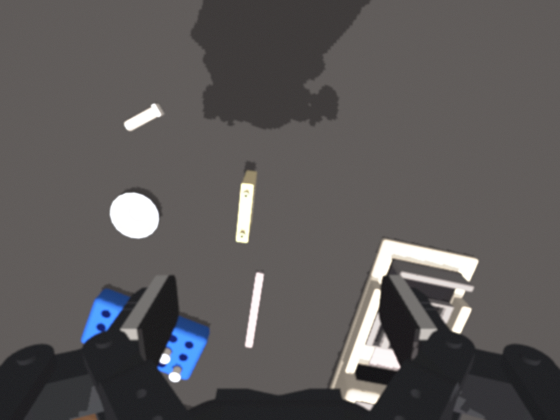

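The thick cell's top face is bright and clearly visible at (246,212); the dock is at lower right.

```bash
python3 - <<'E'
from h import *
im=cv2.imread("pics/w2.png").astype(int); D=np.load("w2.npz");K,W=D["K"],D["W"]
b,g,r=im[...,0],im[...,1],im[...,2]
for th in (170,200):
    m=((r>th)&(g>th-10)).astype(np.uint8); m[:, :225]=0;m[:,270:]=0;m[:160]=0;m[255:]=0
    ys,xs=np.nonzero(m); P=np.array([toz(K,W,(x,y),.06)[:2] for x,y in zip(xs,ys)])*1000
    (c,sz,a)=cv2.minAreaRect(P.astype(np.float32)); 
    u=np.linalg.svd(P-P.mean(0))[2][0]; u*=np.sign(u[0]);print(th,len(P),np.round(c,1),np.round(sz,1),round(a,1),P.mean(0).round(1),"yaw",round(np.arctan2(u[1],u[0]),3))
print(W[:3,3])
# dock in w1
E
```

```text
170 817 [ 473.7 -257.3] [66.1 14.3] 9.7 [ 472.8 -257.5] yaw 0.171
200 772 [ 473.7 -257.3] [65.6 13.6] 9.7 [ 472.7 -257.5] yaw 0.17
[ 0.34505124 -0.25891939  0.40341624]
```

```bash
python3 - <<'E'
from h import *
plan([.474,-.2575,.10],1.741,step=.055)
E
```

```text
t 3.08 tcp [ 0.4228 -0.2337  0.2619] yaw_z 1.866 dyaw -0.125 rows 4 toolx [ 0.009  0.001 -1.   ] F [0.3 0.9 0.1] w 0.0846 q6 -0.8 -0.51
40.6 -10.1 -9.3 0.031
40.6 -10.4 -9.0 0.031
40.6 -10.7 -8.7 0.031
40.6 -11.0 -8.3 0.031
```

Call:
play_rows:
  plan: "60 40 -10 -9 0.031;60 40 -10 -9 0.031;60 40 -11 -9 0.031;60 40 -11 -8 0.031;60 0 0 0 0"

```text
time: 3.7
tcp_pos: [0.4771, -0.2464, 0.103]
ee_rot: [0.548, -0.45, -0.538, -0.456]
ft_force: [0.5, 0.8, -0.0]
gripper_width: 0.0601
```

```bash
python3 - <<'E'
from det import *
det({"thick_cell_center":.03},"w3")
plan([.474,-.2575,.028],1.741,step=.03)
E
```

```text
thick_cell_center 0.69 [260.9 207.7] [ 0.4715 -0.2586  0.03  ]
t 3.8 tcp [ 0.4782 -0.2476  0.1069] yaw_z 1.751 dyaw -0.01 rows 3 toolx [ 0.021 -0.004 -1.   ] F [ 0.7 -0.1  0.3] w 0.06 q6 -0.66 -0.48
26.3 2.5 -2.8 0.003
26.3 2.5 -2.8 0.003
26.3 2.5 -2.8 0.003
```

View pics/w3.png

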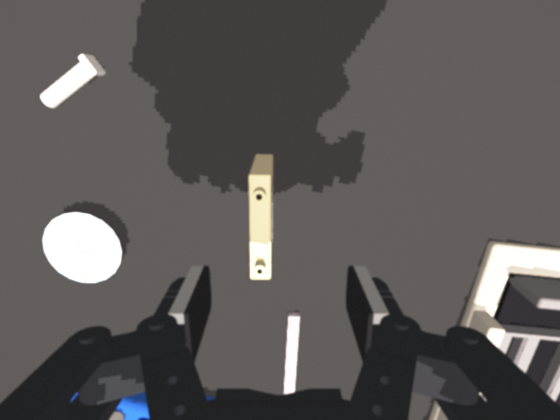

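```bash
python3 - <<'E'
from h import *
D=np.load("w3.npz");K,W=D["K"],D["W"]
im=cv2.imread("pics/w3.png").astype(int); m=(im[...,2]-im[...,0]>25)
m[:,:235]=0;m[:,290:]=0;m[:150]=0;m[290:]=0
for y in range(150,285,8):
    x=np.nonzero(m[y])[0]; print(y,x.min() if len(x) else 0,x.max() if len(x) else 0,end="; ")
C=[(249.5,176),(273,176),(249.5,279.5),(272,279.5)]
P=np.array([toz(K,W,c,.06) for c in C]);print(P.round(4),P.mean(0).round(4))
E
```

```text
150 0 0; 158 255 272; 166 252 272; 174 249 272; 182 248 271; 190 248 271; 198 248 271; 206 249 271; 214 249 271; 222 249 271; 230 249 272; 238 249 272; 246 249 271; 254 249 271; 262 249 271; 270 249 271; 278 250 270; [[ 0.4442 -0.2678  0.06  ]
 [ 0.4419 -0.2554  0.06  ]
 [ 0.507  -0.2581  0.06  ]
 [ 0.5046 -0.2448  0.06  ]] [ 0.4744 -0.2565  0.06  ]
```

Call:
play_rows:
  plan: "60 26 2 -3 0;60 26 2 -3 0;60 22 2 -3 0;60 3 0 0 0;60 0 0 0 0"

```text
time: 4.42
tcp_pos: [0.4802, -0.2576, 0.0426]
ee_rot: [0.557, -0.446, -0.532, -0.456]
ft_force: [0.8, -1.2, -0.3]
gripper_width: 0.0597
```

```bash
python3 - <<'E'
from h import *
plan([.4744,-.2568,.028],1.735,step=.03)
E
```

```text
t 4.42 tcp [ 0.4802 -0.2576  0.0426] yaw_z 1.757 dyaw -0.022 rows 1 toolx [ 0.037 -0.012 -0.999] F [ 0.8 -1.2 -0.3] w 0.0597 q6 -0.68 -0.5
14.3 6.1 2.2 0.022
```

Call:
play_rows:
  plan: "60 8 3 1 0.02;60 6 3 1 0;60 2 0 0 0;40 0 0 0 0;25 0 0 0 0"

```text
time: 5.05
tcp_pos: [0.4753, -0.2571, 0.0281]
ee_rot: [0.553, -0.452, -0.526, -0.462]
ft_force: [-0.7, 0.1, 0.0]
gripper_width: 0.0256
```

```bash
python3 - <<'E'
from h import *
plan([.4744,-.2568,.028],1.735,step=.03)
E
```

```text
t 5.05 tcp [ 0.4753 -0.2571  0.0281] yaw_z 1.736 dyaw -0.001 rows 1 toolx [ 0.04  -0.014 -0.999] F [-0.7  0.1  0. ] w 0.0256 q6 -0.66 -0.5
0.1 0.8 0.4 0.001
```

Call:
play_rows:
  plan: "5 0 0 0 0;5 0 0 0 0;5 0 0 0 0;5 -10 0 0 0;5 -20 0 0 0"
  force: 40

```text
time: 5.68
tcp_pos: [0.4733, -0.2562, 0.0581]
ee_rot: [0.552, -0.452, -0.527, -0.462]
ft_force: [-0.5, -0.5, -0.1]
gripper_width: 0.0114
```

Call:
play_rows:
  plan: "5 -35 0 0 0;5 -40 0 0 0;5 -40 0 0 0;5 -20 0 0 0;5 0 0 0 0"

```text
time: 6.3
tcp_pos: [0.4682, -0.2546, 0.202]
ee_rot: [0.554, -0.451, -0.525, -0.462]
ft_force: [0.1, -0.8, -0.7]
gripper_width: 0.0115
```

```bash
python3 - <<'E'
from det import *
det({"thick_cell_center":.03},"w4")
plan([.40,-.03,.26],1.68,step=.05,n=9)
E
```

```text
thick_cell_center 0.64 [153.6 207.1] [ 0.5193 -0.3696  0.03  ]
t 6.4 tcp [ 0.4676 -0.2542  0.1997] yaw_z 1.736 dyaw -0.056 rows 5 toolx [ 0.039 -0.013 -0.999] F [ 0.   0.4 -0.4] w 0.0116 q6 -0.67 -0.5
-13.2 5.5 46.2 0.011
-13.2 6.0 46.1 0.011
-13.2 6.5 46.1 0.011
-13.2 7.0 46.0 0.011
-13.2 7.6 45.9 0.011
```

View pics/w4.png

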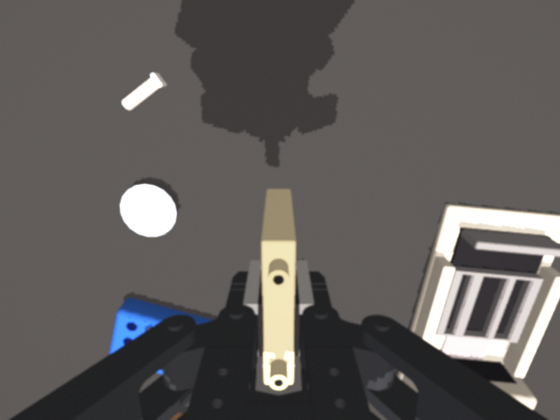

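Cell held (width 11.5 mm), ports up. Dock visible at right, slots around (490,305). I'll measure it from a crop.

```bash
python3 - <<'E'
import cv2,numpy as np
a=cv2.resize(cv2.imread("pics/w4.png")[200:350,410:560],None,fx=4,fy=4,interpolation=2)
b=cv2.resize(cv2.imread("pics/w1.png")[255:395,205:325],None,fx=1.6,fy=4,interpolation=2)
b=cv2.resize(cv2.imread("pics/w1.png")[275:375,225:305],None,fx=2.4,fy=6,interpolation=2)
c=np.zeros((600,792,3),np.uint8); c[:,:600]=a; c[:,600:]=b
cv2.imwrite("pics/c1.png",c)
E
```

```text
(no output)
```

View pics/c1.png

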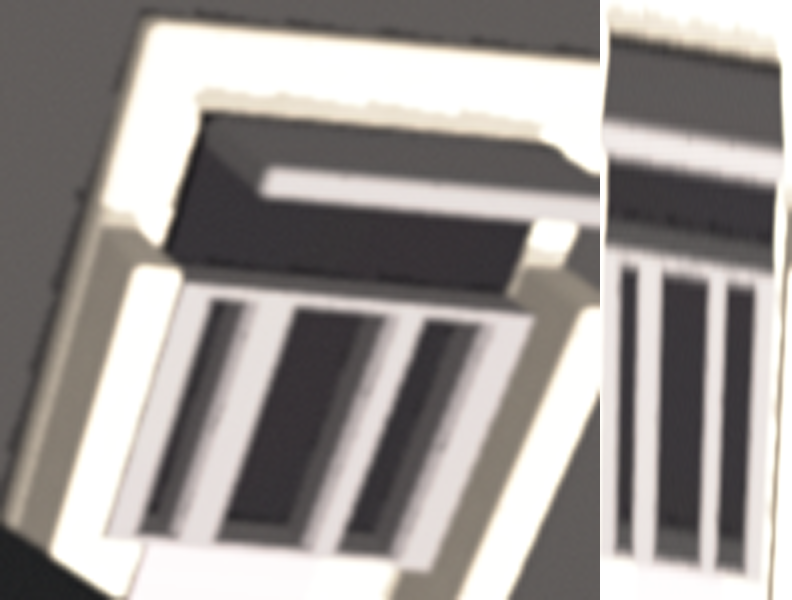

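```bash
python3 - <<'E'
from h import *
def f(tag,pts,tr,z):
    D=np.load(tag+".npz");K,W=D["K"],D["W"]
    return np.array([toz(K,W,tr(*p),z) for p in pts])*1000
t4=lambda x,y:(410+x/4,200+y/4); t1=lambda x,y:(225+(x-600)/2.4,275+y/6)
for tag,t,L in [("w4",t4,dict(a=[(420,318),(492,325),(342,538),(398,548)],c=[(212,300),(250,303),(143,530),(180,535)],b=[(295,308),(385,316),(220,537),(305,545)],rack=[(185,283),(530,315),(107,533),(430,570)])),
                ("w1",t1,dict(a=[(727,285),(756,287),(718,560),(748,570)],c=[(621,265),(638,267),(616,550),(635,553)],b=[(663,272),(708,282),(657,555),(702,565)],rack=[(607,245),(773,265),(604,548),(760,575)]))]:
    for n,p in L.items():
        P=f(tag,p,t,.026)[:,:2]; d=(P[2]+P[3]-P[0]-P[1])/2; yaw=np.arctan2(d[1],d[0]); nrm=np.array([-np.sin(yaw),np.cos(yaw)])
        print(tag,n,"c",P.mean(0).round(1),"len",np.linalg.norm(d).round(1),"yaw",yaw.round(3),"w",abs((P[1]-P[0])@nrm).round(1),abs((P[3]-P[2])@nrm).round(1))
# panel top edge front (z .045) w4, base plate front edge z=.01
P=f("w4",[(150,15),(600,58)],t4,.010)[:,:2];d=P[1]-P[0];print("base edge",P.round(1),"yaw",np.arctan2(-d[0],d[1]).round(3))
P=f("w4",[(265,170),(600,195)],t4,.045)[:,:2];d=P[1]-P[0];print("panel top front",P.round(1),np.arctan2(-d[0],d[1]).round(3))
P=f("w4",[(133,265),(50,555)],t4,.034)[:,:2];d=P[1]-P[0];print("rail",P.round(1),np.arctan2(d[1],d[0]).round(3))
E
```

```text
w4 a c [570.8  10. ] len 70.2 yaw 0.077 w 18.6 15.9
w4 c c [576.5 -47. ] len 72.7 yaw 0.094 w 9.7 10.3
w4 b c [574.4 -19.2] len 72.4 yaw 0.09 w 23.2 23.5
w4 rack c [573.8 -16.2] len 79.8 yaw 0.082 w 88.6 90.1
w1 a c [572.5  11.1] len 72.4 yaw 0.092 w 15.0 16.5
w1 c c [577.1 -47. ] len 73.7 yaw 0.083 w 8.8 10.3
w1 b c [575.1 -17.9] len 73.3 yaw 0.09 w 23.3 24.6
w1 rack c [572.4 -16.3] len 79.1 yaw 0.081 w 85.5 85.1
base edge [[474.  -87.4]
 [465.8  25.2]] yaw 0.072
panel top front [[496.2 -67.9]
 [489.    9.4]] 0.093
rail [[530.7 -82.9]
 [619.4 -75.8]] 0.08
```

```bash
python3 - <<'E'
from h import *
plan([.5725,.0108,.14],1.656,step=.035,n=10)
E
```

```text
t 6.4 tcp [ 0.4676 -0.2542  0.1997] yaw_z 1.736 dyaw -0.08 rows 9 toolx [ 0.039 -0.013 -0.999] F [ 0.   0.4 -0.4] w 0.0116 q6 -0.67 -0.5
6.7 -16.1 27.3 0.009
6.7 -15.9 27.4 0.009
6.7 -15.6 27.5 0.009
6.7 -15.4 27.7 0.009
6.7 -15.1 27.8 0.009
6.6 -14.9 28.0 0.009
6.6 -14.6 28.1 0.009
6.6 -14.4 28.2 0.009
6.6 -14.1 28.3 0.009
```

Call:
play_rows:
  plan: "5 5 -16 27 0.009;5 5 -16 27 0.009;5 5 -16 28 0.009;5 5 -15 28 0.009;5 5 -15 28 0.009"

```text
time: 7.02
tcp_pos: [0.524, -0.1035, 0.1667]
ee_rot: [0.538, -0.466, -0.518, -0.474]
ft_force: [0.0, -0.8, -0.5]
gripper_width: 0.0117
```

Call:
play_rows:
  plan: "5 5 -15 28 0.009;5 5 -15 28 0.009;5 5 -14 28 0.009;5 5 -10 20 0.009;5 0 0 0 0"

```text
time: 7.65
tcp_pos: [0.5655, 0.0111, 0.137]
ee_rot: [0.526, -0.478, -0.513, -0.481]
ft_force: [0.1, -0.4, -0.4]
gripper_width: 0.0113
```

```bash
python3 - <<'E'
from h import *
plan([.5725,.0108,.10],1.656,step=.02,n=10)
E
```

```text
t 7.65 tcp [0.5655 0.0111 0.137 ] yaw_z 1.651 dyaw 0.005 rows 2 toolx [ 0.017 -0.01  -1.   ] F [ 0.1 -0.4 -0.4] w 0.0113 q6 -0.06 0.02
18.5 -3.2 -0.2 -0.002
18.5 -3.2 -0.2 -0.002
```

Call:
play_rows:
  plan: "5 18 -3 0 0;5 15 -3 0 0;5 12 -1 0 0;5 0 0 0 0;5 0 0 0 0"

```text
time: 8.28
tcp_pos: [0.572, 0.0089, 0.0868]
ee_rot: [0.525, -0.48, -0.513, -0.48]
ft_force: [0.2, -0.0, -0.4]
gripper_width: 0.0113
```

```bash
python3 - <<'E'
from det import *
det({},"w5"); save("s2",env.get_image("side")); save("t2",env.get_image("top"))
plan([.5725,.0108,.044],1.656,step=.01,n=10)
a=cv2.imread("pics/w5.png")[150:420,150:410]; b=cv2.imread("pics/s2.png")[150:250,230:370]; t=cv2.imread("pics/t2.png")[140:230,230:330]
c=np.zeros((600,800,3),np.uint8)
c[:405,:390]=cv2.resize(a,(390,405)); c[:286,400:800]=cv2.resize(b,(400,286),interpolation=2); c[290:590,400:733]=cv2.resize(t,(333,300),interpolation=2)
cv2.imwrite("pics/c2.png",c)
E
```

```text
t 8.43 tcp [0.5721 0.0091 0.087 ] yaw_z 1.649 dyaw 0.007 rows 5 toolx [ 0.014 -0.011 -1.   ] F [-0.  -0.1 -0.8] w 0.0117 q6 -0.06 0.02
8.6 0.0 0.4 -0.001
8.6 0.0 0.4 -0.001
8.6 0.0 0.4 -0.001
8.6 0.0 0.4 -0.001
8.6 0.0 0.4 -0.001
```

View pics/c2.png

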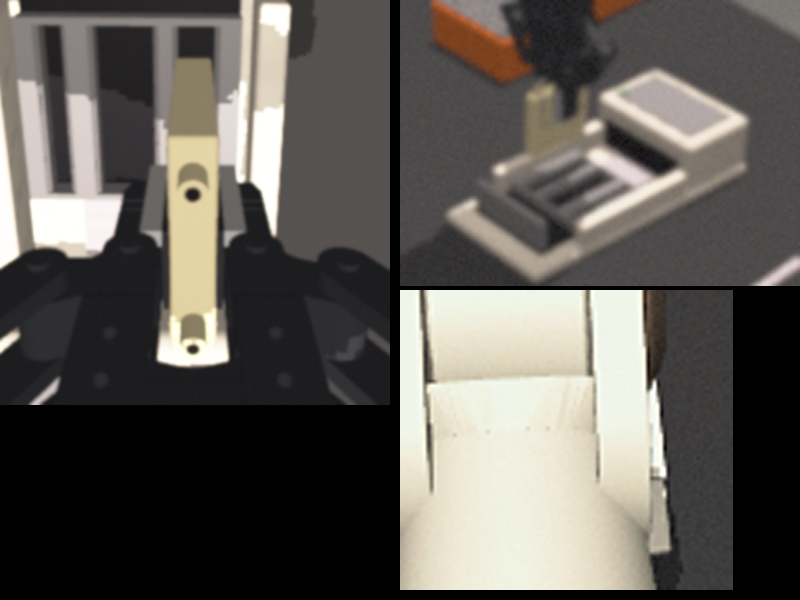

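Wrist view shows the cell directly over slot_a (crop cols 178–217), not yet in it. I'll quantify the lateral offset.

```bash
python3 - <<'E'
from h import *
D=np.load("w5.npz");K,W=D["K"],D["W"]
c=np.array([.5715,.0108]);y=.085;u=np.array([np.cos(y),np.sin(y)]);v=np.array([-u[1],u[0]])
for h in (-.0095,-.0075,.0075,.0095):
    for l in (-.0375,-.02,.0):
        P=[*(c+u*l+v*h),.026]; print(h,l,proj(K,W,P).round(1),end=" ")
    print()
g=cv2.imread("pics/w5.png",0)
for r in (164,170,176,182): print(r,list(zip(range(250,312,2),g[r,250:312:2])))
E
```

```text
-0.0095 -0.0375 [265.3 166.3] -0.0095 -0.02 [265.9 194.9] -0.0095 0.0 [266.4 225.8] 
-0.0075 -0.0375 [268.7 166.3] -0.0075 -0.02 [269.2 194.9] -0.0075 0.0 [269.7 225.8] 
0.0075 -0.0375 [294.4 166.2] 0.0075 -0.02 [294.2 194.8] 0.0075 0.0 [293.9 225.7] 
0.0095 -0.0375 [297.8 166.2] 0.0095 -0.02 [297.5 194.8] 0.0095 0.0 [297.1 225.7] 
164 [(250, np.uint8(142)), (252, np.uint8(142)), (254, np.uint8(140)), (256, np.uint8(141)), (258, np.uint8(141)), (260, np.uint8(142)), (262, np.uint8(141)), (264, np.uint8(141)), (266, np.uint8(142)), (268, np.uint8(143)), (270, np.uint8(142)), (272, np.uint8(142)), (274, np.uint8(142)), (276, np.uint8(142)), (278, np.uint8(143)), (280, np.uint8(141)), (282, np.uint8(142)), (284, np.uint8(141)), (286, np.uint8(142)), (288, np.uint8(142)), (290, np.uint8(142)), (292, np.uint8(142)), (294, np.uint8(142)), (296, np.uint8(142)), (298, np.uint8(142)), (300, np.uint8(142)), (302, np.uint8(141)), (304, np.uint8(142)), (306, np.uint8(142)), (308, np.uint8(141)), (310, np.uint8(149))]
170 [(250, np.uint8(44)), (252, np.uint8(86)), (254, np.uint8(118)), (256, np.u
[... 1236 characters left out ...]
140)), (310, np.uint8(158))]
182 [(250, np.uint8(39)), (252, np.uint8(80)), (254, np.uint8(113)), (256, np.uint8(134)), (258, np.uint8(139)), (260, np.uint8(139)), (262, np.uint8(140)), (264, np.uint8(129)), (266, np.uint8(110)), (268, np.uint8(82)), (270, np.uint8(38)), (272, np.uint8(37)), (274, np.uint8(36)), (276, np.uint8(37)), (278, np.uint8(38)), (280, np.uint8(37)), (282, np.uint8(36)), (284, np.uint8(36)), (286, np.uint8(36)), (288, np.uint8(37)), (290, np.uint8(35)), (292, np.uint8(61)), (294, np.uint8(103)), (296, np.uint8(120)), (298, np.uint8(139)), (300, np.uint8(140)), (302, np.uint8(140)), (304, np.uint8(139)), (306, np.uint8(141)), (308, np.uint8(140)), (310, np.uint8(164))]
```

```bash
python3 - <<'E'
from h import *
D=np.load("w5.npz");K,W=D["K"],D["W"];im=cv2.imread("pics/w5.png").astype(int)
s=im[...,2]-im[...,0]
for r in (186,188,190,192,196,200,210,220,230,236,242,250,256): x=np.nonzero(s[r,240:330]>20)[0]+240; print(r,x.min() if len(x) else 0,x.max() if len(x) else 0,end="; ")
Ct=[.5721,.0091]; y=.078;u=np.array([np.cos(y),np.sin(y)]);v=np.array([-u[1],u[0]])
for z in (.059,.119):
  for h in (-.006,.006): print(z,h,proj(K,W,[*(np.array(Ct)-u*.032+v*h),z]).round(1))
print(K.round(1).tolist())
E
```

```text
186 311 329; 188 273 329; 190 267 329; 192 266 329; 196 266 329; 200 265 329; 210 264 329; 220 263 329; 230 262 319; 236 262 319; 242 260 318; 250 261 318; 256 260 318; 0.059 -0.006 [266.4 192.1]
0.059 0.006 [290.3 192.2]
0.119 -0.006 [258.8 242.3]
0.119 0.006 [293.9 242.5]
[[353.0, 0.0, 278.2], [0.0, 353.0, 207.7], [0.0, 0.0, 1.0]]
```

Call:
play_rows:
  plan: "5 9 0 1 0;5 9 0 0.7 0;5 8 0 0 0;5 0 0 0 0;5 0 0 0 0"

```text
time: 9.05
tcp_pos: [0.5724, 0.0107, 0.0594]
ee_rot: [0.526, -0.479, -0.513, -0.48]
ft_force: [-0.9, 0.5, -0.2]
gripper_width: 0.0115
```

```bash
python3 - <<'E'
from h import *
plan([.5725,.0107,.044],1.654,step=.01,n=10)
E
```

```text
t 9.05 tcp [0.5724 0.0107 0.0594] yaw_z 1.65 dyaw 0.004 rows 2 toolx [ 0.014 -0.011 -1.   ] F [-0.9  0.5 -0.2] w 0.0115 q6 -0.05 0.02
7.7 0.1 0.1 -0.002
7.7 0.1 0.1 -0.002
```

Well aligned; on into the slot.

Call:
play_rows:
  plan: "5 6 0 0 0;5 5 0 0 0;5 3 0 0 0;5 1 0 0 0;5 0 0 0 0"

```text
time: 9.68
tcp_pos: [0.5736, 0.0106, 0.0448]
ee_rot: [0.526, -0.479, -0.513, -0.481]
ft_force: [0.5, -0.8, 0.1]
gripper_width: 0.0114
```

```bash
python3 - <<'E'
from h import *
plan([.5725,.0107,.044],1.654,step=.01,n=10)
E
```

```text
t 9.68 tcp [0.5736 0.0106 0.0448] yaw_z 1.65 dyaw 0.004 rows 1 toolx [ 0.017 -0.011 -1.   ] F [ 0.5 -0.8  0.1] w 0.0114 q6 -0.06 0.02
0.8 1.1 0.2 -0.004
```

Call:
play_rows:
  plan: "5 1 0 0 0;5 1 0 0 0;5 1 0 0 0;5 0 0 0 0;5 0 0 0 0"

```text
time: 10.3
tcp_pos: [0.5753, 0.0107, 0.0447]
ee_rot: [0.527, -0.477, -0.511, -0.482]
ft_force: [0.3, -0.1, 1.4]
gripper_width: 0.0115
```

Call:
play_rows:
  plan: "20 0 0 0 0;30 0 0 0 0;30 0 0 0 0;30 -10 0 0 0;30 -20 0 0 0"

```text
time: 10.92
tcp_pos: [0.5734, 0.011, 0.0737]
ee_rot: [0.526, -0.478, -0.512, -0.481]
ft_force: [0.7, -0.5, 0.1]
gripper_width: 0.0298
```

Call:
play_rows:
  plan: "30 -35 0 0 0;30 -40 10 -5 0;30 -40 30 -10 0;30 0 50 -10 0;30 0 50 0 0"

```text
time: 11.55
tcp_pos: [0.4328, -0.0245, 0.1945]
ee_rot: [0.528, -0.477, -0.511, -0.482]
ft_force: [-0.2, -0.1, 0.7]
gripper_width: 0.0301
```

```bash
python3 - <<'E'
from det import *
det({"thick_cell_center":.046,"tray_front":.031},"w6"); save("s3",env.get_image("side"))
plan([.40,-.025,.15],1.654,step=.05,n=10)
a=cv2.imread("pics/w6.png"); b=cv2.imread("pics/s3.png")[130:260,210:380]
c=np.zeros((420,800,3),np.uint8)
c[:300,:400]=cv2.resize(a,(400,300)); c[:306,400:800]=cv2.resize(b,(400,306),interpolation=2)
cv2.imwrite("pics/c3.png",c[:310])
E
```

```text
thick_cell_center 0.96 [304. 322.] [0.5696 0.0105 0.046 ]
tray_front 0.62 [274.  243.4] [ 0.4942 -0.0252  0.031 ]
t 11.75 tcp [ 0.4338 -0.0241  0.1948] yaw_z 1.651 dyaw 0.003 rows 2 toolx [ 0.024 -0.011 -1.   ] F [-0.2 -0.  -0.1] w 0.0298 q6 -0.13 -0.05
22.0 17.4 1.2 -0.002
22.0 17.4 1.2 -0.002
```

View pics/c3.png

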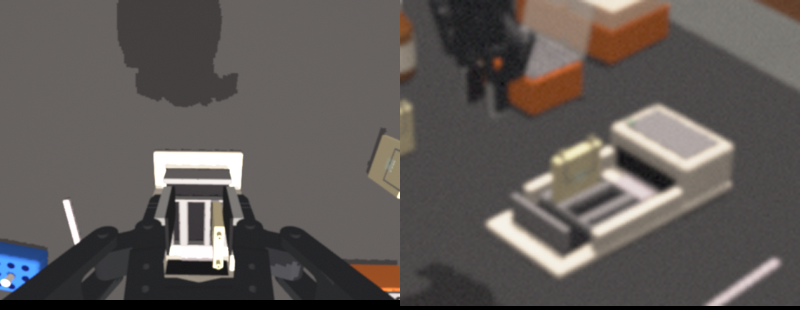

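Cell stands in slot_a, ports up; the network puts its centre at (0.5696, 0.0105) for z=0.046, consistent with full seating. Now to the front panel.

```bash
python3 - <<'E'
from h import *
plan([.450,-.0285,.025],1.654,step=.045,n=10)
E
```

```text
t 11.75 tcp [ 0.4338 -0.0241  0.1948] yaw_z 1.651 dyaw 0.003 rows 4 toolx [ 0.024 -0.011 -1.   ] F [-0.2 -0.  -0.1] w 0.0298 q6 -0.13 -0.05
42.5 -3.0 -0.9 -0.001
42.5 -3.0 -0.9 -0.001
42.5 -3.0 -0.9 -0.001
42.5 -3.0 -0.9 -0.001
```

Call:
play_rows:
  plan: "0 40 -2 -1 0;0 40 -2 -1 0;0 40 -2 -1 0;0 30 -2 -1 0;0 0 0 0 0"

```text
time: 12.38
tcp_pos: [0.4511, -0.0286, 0.0418]
ee_rot: [0.529, -0.476, -0.511, -0.483]
ft_force: [0.2, -0.0, 0.9]
gripper_width: 0.0001
```

```bash
python3 - <<'E'
from h import *
plan([.450,-.0285,.025],1.654,step=.045,n=10)
E
```

```text
t 12.38 tcp [ 0.4511 -0.0286  0.0418] yaw_z 1.652 dyaw 0.002 rows 1 toolx [ 0.026 -0.011 -1.   ] F [ 0.2 -0.   0.9] w 0.0001 q6 -0.14 -0.06
16.8 1.5 0.4 -0.002
```

Call:
play_rows:
  plan: "0 10 0 0 0;0 6 0 0 0;0 1 -8 0 0;0 0 -8 0 0;0 0 -6 0 0"

```text
time: 13.0
tcp_pos: [0.4779, -0.0268, 0.0285]
ee_rot: [0.531, -0.474, -0.509, -0.484]
ft_force: [0.4, -0.1, -0.5]
gripper_width: 0.0001
```

Call:
play_rows:
  plan: "0 0 -6 0 0;0 0 -6 0 0;0 0 -6 0 0;0 0 -6 0 0;0 0 -6 0 0"

```text
time: 13.62
tcp_pos: [0.5061, -0.0247, 0.0288]
ee_rot: [0.529, -0.477, -0.511, -0.482]
ft_force: [-6.8, -1.8, 4.7]
gripper_width: 0.0004
```

Call:
play_rows:
  plan: "0 0 -6 0 0;0 0 -6 0 0;0 0 -6 0 0;0 0 -6 0 0;0 0 -5 0 0"

```text
time: 14.25
tcp_pos: [0.5209, -0.0236, 0.0286]
ee_rot: [0.521, -0.486, -0.518, -0.473]
ft_force: [-32.0, -2.2, 23.1]
gripper_width: -0.0002
```

```bash
python3 - <<'E'
from h import *
plan([.5375,-.0215,.027],1.654,step=.045,n=10)
E
```

```text
t 14.25 tcp [ 0.5209 -0.0236  0.0286] yaw_z 1.651 dyaw 0.003 rows 1 toolx [-0.01  -0.015 -1.   ] F [-32.   -2.2  23.1] w -0.0002 q6 -0.12 -0.04
1.4 -16.7 0.8 -0.003
```

```bash
python3 - <<'E'
from det import *
det({"tray_front":.031,"thick_cell_center":.046},"w7"); save("s4",env.get_image("side"))
K,W=cam("side")
for n,z in {"tray_front":.031,"thick_cell_center":.046}.items():
    for r in env.tip_of("side",n)[:2]: print(n,round(r["score"],2),toz(K,W,r["uv"],z).round(4))
plan([.5375,-.0215,.027],1.654,step=.045,n=10)
a=cv2.imread("pics/w7.png")[120:420,100:500]; b=cv2.imread("pics/s4.png")[130:260,210:380]
c=np.zeros((310,800,3),np.uint8)
c[:300,:400]=a; c[:306,400:800]=cv2.resize(b,(400,306),interpolation=2)
cv2.imwrite("pics/c4.png",c)
E
```

```text
tray_front 0.57 [ 0.5315 -0.0255  0.031 ]
tray_front 0.49 [ 0.6144 -0.0137  0.031 ]
thick_cell_center 0.61 [0.6112 0.015  0.046 ]
t 14.55 tcp [ 0.521  -0.0236  0.0286] yaw_z 1.651 dyaw 0.003 rows 1 toolx [-0.009 -0.015 -1.   ] F [-32.7  -2.3  23.8] w 0.0 q6 -0.12 -0.04
1.5 -16.6 0.8 -0.003
```

View pics/c4.png

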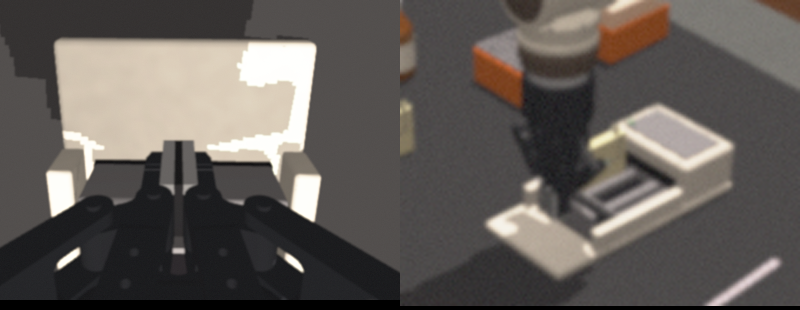

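```bash
python3 - <<'E'
from h import *
s=env.read_state(); print("torque",np.round(s["wrist_torque"],2),"F",np.round(s["ft_force"],1), "tau",np.round(s["joint_efforts"],1))
K,W=cam("top")
for x,y,z in [(293,19,.062),(432,13,.062),(303,27,.034),(425,15,.034),(323,72,.026),(418,64,.026),(370,68,.026)]: print((x,y),toz(K,W,(150+x/2.8,140+y/2.8),z).round(4))
g=cv2.imread("pics/top0.png",0); print(g[136:170:1,278].tolist())
# housing corners by side cam from s1 (before)
K,W=cam("side")
for x,y,z in [(462,146,.062),(572,206,.062),(527,113,.062),(632,172,.062)]: print("side",toz(K,W,(160+x/3.3,140+y/3.3),z).round(4))
E
```

```text
torque [-0.5   6.28 -0.13] F [-32.7  -2.3  23.8] tau [  2.1 -40.4  51.5 -13.3   1.   -0. ]
(293, 19) [0.6497 0.0457 0.062 ]
(432, 13) [ 0.6512 -0.0741  0.062 ]
(303, 27) [0.6477 0.0385 0.034 ]
(425, 15) [ 0.655  -0.0697  0.034 ]
(323, 72) [0.6083 0.0221 0.026 ]
(418, 64) [ 0.6129 -0.0625  0.026 ]
(370, 68) [ 0.6106 -0.0198  0.026 ]
[219, 217, 228, 235, 253, 253, 252, 243, 152, 99, 47, 3, 47, 180, 173, 253, 252, 250, 249, 250, 251, 250, 250, 250, 250, 251, 252, 252, 239, 101, 49, 59, 54, 71]
side [0.644  0.0366 0.062 ]
side [ 0.6563 -0.0841  0.062 ]
side [0.7217 0.0457 0.062 ]
side [ 0.7282 -0.0754  0.062 ]
```

The tray had started about 14 mm in (the joint's start range allows it), so 42 mm of travel at 32 N is the hard stop: the face at x≈0.5315 is just past the rail fronts (0.5307). I'll back off and check the latch.

Call:
play_rows:
  plan: "0 0 4 0 0;0 0 10 0 0;0 0 20 0 0;0 0 25 0 0;0 -10 20 0 0"

```text
time: 15.18
tcp_pos: [0.44, -0.0298, 0.039]
ee_rot: [0.521, -0.486, -0.519, -0.473]
ft_force: [0.1, -0.2, -0.7]
gripper_width: 0.0
```

Call:
play_rows:
  plan: "0 -40 0 0 0;0 -50 10 0 0;0 -40 10 0 0;0 0 0 0 0;0 0 0 0 0"

```text
time: 15.8
tcp_pos: [0.4198, -0.0294, 0.1732]
ee_rot: [0.522, -0.485, -0.517, -0.474]
ft_force: [-0.0, -0.1, -1.1]
gripper_width: -0.0
```

```bash
python3 - <<'E'
from det import *
for k in range(1):
    det({"tray_front":.031,"thick_cell_center":.046,"dock":0},"w8")
for c in ("side","top"):
    save(c+"5",env.get_image(c)); K,W=cam(c)
    for n,z in {"tray_front":.031,"thick_cell_center":.046,"thin_cell_center":.03}.items():
        for r in env.tip_of(c,n)[:2]: print(c,n,round(r["score"],2),toz(K,W,r["uv"],z).round(4))
plan([.45,-.02,.2],None)
a=cv2.imread("pics/w8.png")[100:400,100:500]; b=cv2.imread("pics/side5.png")[130:260,210:380]
t=cv2.imread("pics/top5.png")[130:230,230:380]
c=np.zeros((600,800,3),np.uint8)
c[:300,:400]=a; c[:306,400:800]=cv2.resize(b,(400,306),interpolation=2);c[310:577,:400]=cv2.resize(t,(400,267),interpolation=2)
cv2.imwrite("pics/c5.png",c)
E
```

```text
side tray_front 0.93 [ 0.514  -0.0203  0.031 ]
side thick_cell_center 0.57 [0.6086 0.0157 0.046 ]
side thick_cell_center 0.42 [ 0.5818 -0.0415  0.046 ]
side thin_cell_center 0.71 [0.4488 0.2234 0.03  ]
side thin_cell_center 0.68 [ 0.3925 -0.4108  0.03  ]
top tray_front 0.85 [ 0.5235 -0.0324  0.031 ]
top thick_cell_center 0.59 [0.6083 0.0111 0.046 ]
top thin_cell_center 0.61 [0.4515 0.2229 0.03  ]
t 16.4 tcp [ 0.4198 -0.0294  0.1736] yaw_z 1.651 dyaw 0 rows 1 toolx [-0.006 -0.015 -1.   ] F [ 0.9  0.1 -0.7] w 0.0003 q6 -0.14 -0.06
-26.7 -30.7 6.6 0.000
```

View pics/c5.png

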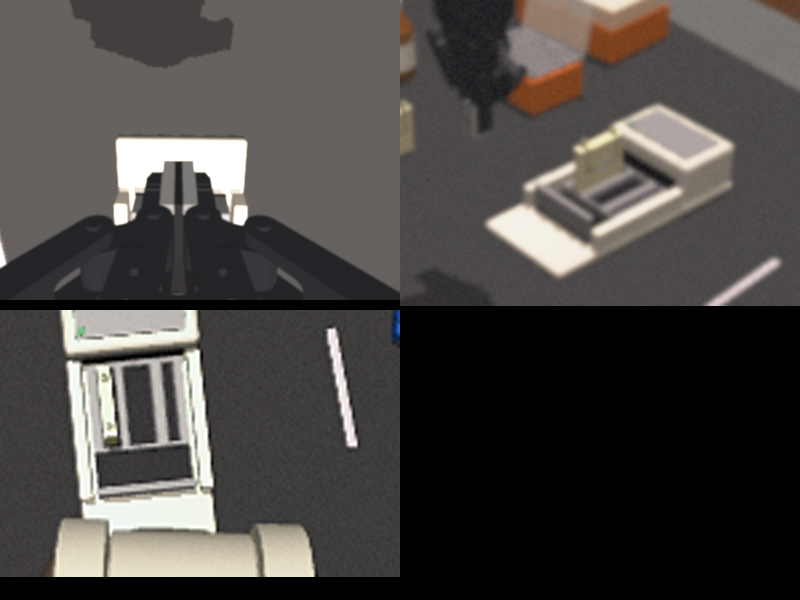

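The tray face is flush with the rail ends and the cell stands upright in slot_a. The thin cell's network estimate changed by 7–10 mm, so I'll compare pixels directly before handing in.

```bash
python3 - <<'E'
from h import *
save("side6",env.get_image("side"))
A=cv2.imread("pics/side0.png",0)[165:210,190:222]; B=cv2.imread("pics/side6.png",0)
for nm in ("side5","side6"):
    r=cv2.matchTemplate(cv2.imread(f"pics/{nm}.png",0)[150:225,175:237],A,cv2.TM_CCOEFF_NORMED);print(nm,cv2.minMaxLoc(r)[1::2],"expect (15,15)")
d=cv2.absdiff(cv2.imread("pics/side5.png",0)[170:260,240:380],B[170:260,240:380]);print("dock change 5->6",d.max(),d.mean())
for n,b in dict(tweezers=(335,235,375,265),dish=(360,290,400,310)).items():
    x0,y0,x1,y1=b;A=cv2.imread("pics/side0.png",0)[y0:y1,x0:x1];r=cv2.matchTemplate(B[y0-10:y1+10,x0-10:x1+10],A,cv2.TM_CCOEFF_NORMED);print(n,cv2.minMaxLoc(r)[1::2],"expect (10,10)")
E
```

```text
side5 (0.9955956935882568, (15, 15)) expect (15,15)
side6 (0.9958375692367554, (15, 15)) expect (15,15)
dock change 5->6 12 1.7522222222222221
tweezers (0.996316134929657, (10, 10)) expect (10,10)
dish (0.9995203018188477, (10, 10)) expect (10,10)
```

```bash
python3 -c "
from rig import env
print(env.finish_job())"
```

```text
the job is handed in; nothing more can be done
None
```

The thick cell, which stood to the right of the dock, is now upright in slot_a (15 mm), ports up and fully down. The tray is pushed in and latched. I handed the job in at about 16.5 s of robot time.

- **Seating:** Lowering the cell met 1.4 N of resistance at the expected full depth. After I let go, the networks put its centre where a fully seated cell would be.
- **Latch:** The tray had started about 14 mm in, so it reached its stop after about 42 mm, with 32 N sideways and 24 N upward on the tool. After release its front was flush with the rail ends and nothing had moved in the next pictures.
- **Other things on the bench:** The thin cell, tweezers and dish sit exactly where they were in the side camera's first picture. I did not compare the bottle, syringe or micro tube, but the arm never went near them.
- **Readings that disagreed:** The networks' position for the thin cell shifted by 7–10 mm, but a direct picture comparison showed no movement. Their readings of the latched tray front differed by about 10 mm, so I relied on the pictures for the flush position. The wrist camera's networks found nothing in the last view.

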